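Sort three misplaced returnable bottles back into their full carriers

ROBOT

A 7-joint arm with a two-finger parallel gripper is mounted at the origin on the work surface. World frame = base frame: x ahead of the robot, y to its left, z up, the work surface at z = 0. Lengths are in m, angles in rad, forces in N, time in s.
With the tool pointing down it reaches from about 0.35 to 0.9 m from the base axis. Payload 8.1 kg.
Tool frame: the origin (TCP) lies on the centre line of the jaws, within the pads' length; the fingertips stand 14 mm ahead of it and the grasp point (between the pads) lies 5 mm behind it; z points along the fingers, y is the line along which they close (so a half turn about z gives the same grasp; the last joint's range is limited). The gripper opens to 85 mm and grips with 20 to 120 N. Pads are 22 mm wide; open, the fingers measure 114 mm over their backs; the gripper's body (76 mm by 85 mm) begins 54 mm behind the grasp point. The pads swing forward as they close: fully open they stand 13 mm farther back than shut.
Start: joints at [-1.453, 0.434, 0.025, 1.573, -0.012, 1.134, -0.075], TCP at [0.137, 0.61, 0.245] pointing down, gripper open.
Joint ranges: [-2.62, 2.62], [-0.44, 2.09], [-1.27, 1.32], [0.08, 2.57], [-1.32, 4.46], [0.12, 2], [-2.74, 2.74]. Speed limits (rad/s): [2.22, 2.22, 3.01, 3.01, 3.14, 3.14, 3.14].

INTERFACE

Orientations are given as [roll, pitch, yaw] about the fixed x, y, z axes, in that order (R = Rz(yaw) Ry(pitch) Rx(roll)).
In Python, from workcell import r gives the robot as it stands.
- The arm moves only by the tool drive_tool, never from a script. Its argument "rows" is a list of rows, each a list of 3 entries, a list of its own where there are three numbers: the gripper's target within -1 to 1 (shut at 1, half-way at 0, fully open at -1), then the shift along the tool's x, y, z normalised to -1 to 1, where 1 is 25 cm, then the turn about the tool's z normalised to -1 to 1, where 1 is 2 pi rad. In form: [[hand, [x, y, z], turn], ...]. A call has 1 to 5 rows; each row is the pose to reach, as a shift and turn from the pose commanded when the call began, along the tool's axes at that moment, turning the shorter way round; what a row does not reach only later rows make up. A row lasts 1/12 s, in which the tool goes at most 41.7 mm and 7.16 degrees, less where a joint would pass 70% of its speed; a pose out of reach is approached as far as the arm can. A call with a number of a shift or a turn outside -1 to 1 is refused whole. A call with a gripper value outside its range is refused whole. The fingers move at their own pace and stop on an object; the grip force is fixed at half the most. Time passes only in rows, so rows that repeat a pose let the fingers close. It gives the time, the measured TCP pose, the force, the opening and the grip force at its end, in the units of the state.
- r.read_state(): the state, without advancing time (a new reading comes with each control period).
- r.read_camera(name): name is "scene" or "top"; returns a dict with "frame" (384x512x3 uint8, red, green, blue), "mtx" (3x3 intrinsics, pixels), "distortion" ([k1, k2, p1, p2, k3] as OpenCV has them; the pictures are not rectified), "view" (4x4, takes a point from world to camera coordinates). Camera axes: x right, y up, looking along -z (the intrinsics and any distortion apply to the point x, -y, -z); pixel columns grow to the right and rows downward; lengths in m; the calibration is good to about 2 mm. A picture is of the moment at which its call begins. There is no depth.
- r.close_job(): hands the job in; it is judged then, once.
The state is a dict: "time": time; "joints": joint angles; "joint_vel": joint speeds; "tau": joint torques, N m; "eef_pos": TCP position; "tcp_rot": TCP orientation; "ft_force": force on the tool from outside, world axes, zero at the start; "ft_torque": the same for the moment, N m; "width": finger opening in m; "gripper_force": force on a finger pad.
Only numpy, scipy, OpenCV 4.12 (cv2) and the standard library are available. Lean on these libraries where they do the work, as an engineer would, in place of code of your own. Each camera call takes 0.05 s, during which the arm holds its last target. There are 200 camera calls.

TASK

The empties are going back to the shop, but one juice bottle has ended up in the brown beer crate, one beer bottle in the grey mineral-water carrier and one mineral-water bottle in the wooden juice carrier. Every compartment is taken, so stand one bottle aside for the moment and move the three round until each carrier holds only its own kind, every bottle standing upright on the floor of its compartment. It is glass: set each bottle down instead of dropping it, knock nothing over, and leave the bottles that are already right, and the stopper on the tray, where they are.

Things in the scene. Friction and masses are not known exactly. Their poses are not given: they have to be found in the camera images.
- beer_x_c (a point): Misplaced beer bottle, brown-glass stubby, open and empty: 160 mm tall, body 60 mm across up to 92 mm, short shoulder, narrow neck 27 to 30 mm across from 125 mm up, small open mouth; 0.14 to 0.3 kg. The point is on its axis, half-way up (80 mm above its underside), z up. Grip the neck about 56 mm above the point. Starts in any compartment of the mineral-water carrier.
- water_x_c (a point): Misplaced mineral-water bottle, slim clear glass with ribbed waist: 175 mm tall (the tallest), body 54 mm across up to 84 mm, long sloping shoulder, neck and screw cap 28 to 30 mm across from 140 mm up; 0.13 to 0.27 kg. The point is on its axis, half-way up (87.5 mm above its underside), z up. Grip neck and cap about 64 mm above the point. Starts in either compartment of the juice carrier.
- juice_x_c (a point): Misplaced juice bottle, clear glass, wide-mouthed: 150 mm tall (the shortest), body 56 mm across up to 88 mm, wide neck and flat twist-off cap 41 to 43 mm across from 108 mm up; 0.12 to 0.26 kg. The point is on its axis, half-way up (75 mm above its underside), z up. Grip neck and cap about 53 mm above the point. Starts in any compartment of the beer crate.
- beer_crate: Fixed brown plastic beer crate, 2 x 2 open compartments, 160 x 160 mm, walls 4 mm thick and 80 mm high, partitions 70 mm high. Origin at the centre of its underside, z up. Compartments 74 mm square inside, floor 6 mm above the origin, centres at x = +-39 mm, y = +-39 mm. Holds three beer bottles and the misplaced juice bottle.
- water_carrier: Fixed grey plastic mineral-water carrier, one row of three open compartments, 238 mm (along x) x 82 mm, walls 4 mm thick and 80 mm high, partitions 70 mm high. Origin at the centre of its underside, z up. Compartments 74 mm square inside, floor 6 mm above the origin, centres at x = -78, 0, +78 mm, y = 0. Holds two mineral-water bottles and the misplaced beer bottle.
- juice_carrier: Fixed plywood juice carrier, one row of two open compartments, 172 mm (along x) x 90 mm, walls 8 mm thick and 65 mm high, partition 60 mm high. Origin at the centre of its underside, z up. Compartments 74 mm square inside, floor 6 mm above the origin, centres at x = +-41 mm, y = 0. Holds one juice bottle and the misplaced mineral-water bottle.
- tray_floor (a point): Fixed flat beech-wood tray, 200 mm (along x) x 150 mm, rim 24 mm high and 8 mm thick. The point is the middle of its flat top face, 8 mm above the board, z up. Its middle is clear at the start: a bottle can be stood there on the way.
- beer_1_c (a point): A beer bottle that is already in its right carrier, the same in shape and size as the misplaced beer bottle; leave it there. The point is on its axis, half-way up (80 mm above its underside), z up. 
- beer_2_c (a point): A beer bottle that is already in its right carrier, the same in shape and size as the misplaced beer bottle; leave it there. The point is on its axis, half-way up (80 mm above its underside), z up. 
- beer_3_c (a point): A beer bottle that is already in its right carrier, the same in shape and size as the misplaced beer bottle; leave it there. The point is on its axis, half-way up (80 mm above its underside), z up. 
- water_1_c (a point): A mineral-water bottle that is already in its right carrier, the same in shape and size as the misplaced mineral-water bottle; leave it there. The point is on its axis, half-way up (87.5 mm above its underside), z up. 
- water_2_c (a point): A mineral-water bottle that is already in its right carrier, the same in shape and size as the misplaced mineral-water bottle; leave it there. The point is on its axis, half-way up (87.5 mm above its underside), z up. 
- juice_1_c (a point): A juice bottle that is already in its right carrier, the same in shape and size as the misplaced juice bottle; leave it there. The point is on its axis, half-way up (75 mm above its underside), z up. 
- stopper_c (a point): Hard grey silicone stopper, 35 mm across and 30 mm high, standing near one corner of the beech tray; leave it alone. The point is its centre.
Things that resemble listed ones, but are neither listed nor needed, are in the scene too. What is shaped like the part that bears beer_x_c but blue or yellow is not meant.

How it is judged:
At the end, for the whole second after the job is handed in: Each misplaced bottle stands in a compartment of its own kind's carrier: inside its outline, on its floor (centre height within 10 mm), upright within 7 degrees, let go, at rest (under 0.03 m/s). The six other bottles still stand so in their own carriers (x of beer_x_c in the frame of beer_crate between -0.08 and 0.08 m and y of beer_x_c in the frame of beer_crate between -0.08 and 0.08 m and z of beer_x_c in the frame of beer_crate between 0.076 and 0.096 m and angle between each of beer_x_c, water_x_c, juice_x_c, beer_1_c, beer_2_c, beer_3_c, water_1_c, water_2_c, juice_1_c's own z axis and vertical below 0.12 rad and linear speed of each of beer_x, water_x, juice_x below 0.03 m/s and contact force between each of beer_x, water_x, juice_x and the fingers below 0.2 N and x of water_x_c in the frame of water_carrier between -0.119 and 0.119 m and y of water_x_c in the frame of water_carrier between -0.041 and 0.041 m and z of water_x_c in the frame of water_carrier between 0.0835 and 0.1035 m and x of juice_x_c in the frame of juice_carrier between -0.086 and 0.086 m and y of juice_x_c in the frame of juice_carrier between -0.045 and 0.045 m and z of juice_x_c in the frame of juice_carrier between 0.071 and 0.091 m and x of beer_1_c in the frame of beer_crate between -0.08 and 0.08 m and y of beer_1_c in the frame of beer_crate between -0.08 and 0.08 m and z of beer_1_c in the frame of beer_crate between 0.076 and 0.096 m and x of beer_2_c in the frame of beer_crate between -0.08 and 0.08 m and y of beer_2_c in the frame of beer_crate between -0.08 and 0.08 m and z of beer_2_c in the frame of beer_crate between 0.076 and 0.096 m and x of beer_3_c in the frame of beer_crate between -0.08 and 0.08 m and y of beer_3_c in the frame of beer_crate between -0.08 and 0.08 m and z of beer_3_c in the frame of beer_crate between 0.076 and 0.096 m and x of water_1_c in the frame of water_carrier between -0.119 and 0.119 m and y of water_1_c in the frame of water_carrier between -0.041 and 0.041 m and z of water_1_c in the frame of water_carrier between 0.0835 and 0.1035 m and x of water_2_c in the frame of water_carrier between -0.119 and 0.119 m and y of water_2_c in the frame of water_carrier between -0.041 and 0.041 m and z of water_2_c in the frame of water_carrier between 0.0835 and 0.1035 m and x of juice_1_c in the frame of juice_carrier between -0.086 and 0.086 m and y of juice_1_c in the frame of juice_carrier between -0.045 and 0.045 m and z of juice_1_c in the frame of juice_carrier between 0.071 and 0.091 m); the robot touches nothing.
It fails at once if a glass bottle is knocked over or laid down (leans more than 35 degrees) (angle between any of beer_x_c, water_x_c, juice_x_c, beer_1_c, beer_2_c, beer_3_c, water_1_c, water_2_c, juice_1_c's own z axis and vertical above 0.61 rad).
It fails at once if one of the three misplaced bottles is dropped: it falls free of the fingers faster than 0.8 m/s (a fall of over 30 mm) ((linear speed of beer_x above 0.8 m/s and contact force between beer_x and the fingers below 0.1 N) or (linear speed of water_x above 0.8 m/s and contact force between water_x and the fingers below 0.1 N) or (linear speed of juice_x above 0.8 m/s and contact force between juice_x and the fingers below 0.1 N)).
It fails at once if a bottle that was right already is taken out of its compartment (moves more than 40 mm) (distance of any of beer_1_c, beer_2_c, beer_3_c, water_1_c, water_2_c, juice_1_c from where it was at the start of the episode above 0.04 m).
It fails at once if the stopper is shoved more than 30 mm (distance of stopper_c from where it was at the start of the episode above 0.03 m).
It also fails if it takes over 136 s, if anything falls off the work surface, if the arm or the gripper's body presses on something with over 40 N, if the wrist force passes 120 N, or if a joint passes its speed limit or range.

## Working session

There is one attempt and no reset: what is moved stays moved. The work goes in short steps, Python scripts to look and compute and a tool call to move; the robot and the scene stay as the last step left them, time stands still between calls to the robot, and variables do not carry over. Pictures are saved under pics/ and viewed, at most 14 in all, crops included, and the job is handed in when it is done.

Besides the shell and the picture viewer there is one more tool, called after "Request:" in YAML: its name, and indented under it one key for each argument. drive_tool: Moves the arm, as the interface text tells. Scaled input: -1 to 1 covers 25 cm each way for a shift and 2 pi rad each way for a turn. Its arguments: {"type":"object","properties":{"rows":{"type":"array"}},"required":["rows"]}

```bash
mkdir -p pics; ls; python3 - <<'E'
from workcell import r
import cv2,numpy as np
for n in("scene","top"):
    c=r.read_camera(n); cv2.imwrite(f"pics/{n}0.png",cv2.resize(c["frame"][:,:,::-1],(800,600),interpolation=cv2.INTER_CUBIC)); np.savez(f"{n}.npz",**c)
    print(c["mtx"],c["distortion"],c["view"])
print(r.read_state())
E
```

```text
pics
[[377.20676663   0.         270.16015534]
 [  0.         377.20676663 191.7314219 ]
 [  0.           0.           1.        ]] [-0.06957468  0.          0.          0.          0.        ] [[-0.71975735  0.69416883 -0.00888824  0.37975734]
 [-0.56020734 -0.57320083  0.5980038   0.23844414]
 [ 0.41002085  0.43539688  0.80144398 -1.19381323]
 [ 0.          0.          0.          1.        ]]
[[419.65531444   0.         256.79457999]
 [  0.         419.65531444 190.04202233]
 [  0.           0.           1.        ]] [-0.0854276  0.         0.         0.         0.       ] [[ 0.01621967 -0.99974337 -0.01581515  0.00793181]
 [ 0.99218067  0.01413528  0.1240069  -0.55826912]
 [-0.12375153 -0.01770284  0.99215531 -1.14160385]
 [ 0.          0.          0.          1.        ]]
{'time': 0.1, 'joints': array([-1.45256222,  0.43512542,  0.0249776 ,  1.57400479, -0.01160463,
        1.13396829, -0.07508748]), 'joint_vel': array([-0.00169164, -0.00334741, -0.00021813, -0.00175205, -0.00093244,
       -0.00072166, -0.00175562]), 'tau': array([ 3.46256202e-03, -6.71759963e+01,  1.02803707e+00, -3.16904998e+01,
        1.56914588e-02,  7.11612229e-03,  5.22968804e-06]), 'eef_pos': array([0.13685935, 0.60939964, 0.2446223 ]), 'tcp_rot': array([-3.14023732e+00,  1.21577325e-04,  2.92069616e+00]), 'ft_force': array([-0.45127256,  0.83745382, -0.677931  ]), 'ft_torque': array([-0.01112437, -0.00042958, -0.01183247]), 'gripper_force': 0.0, 'width': 0.08541416285764242}
```

View pics/top0.png

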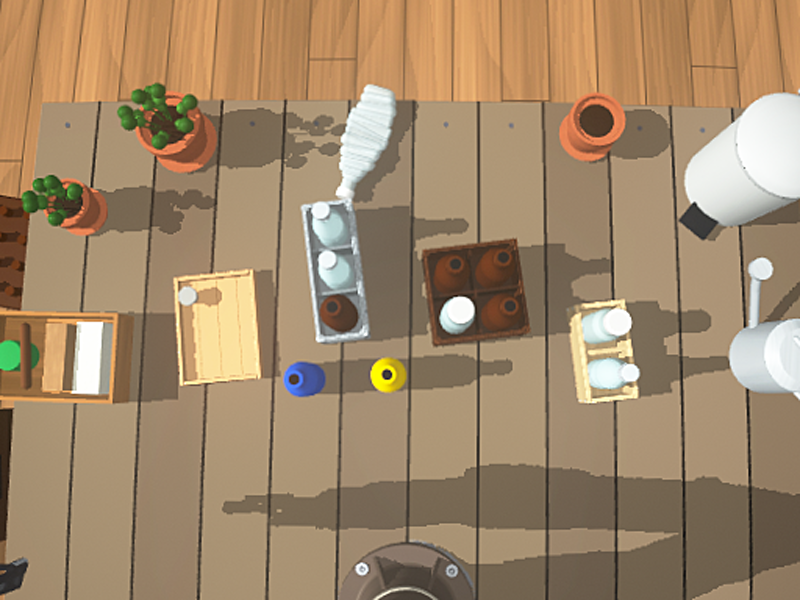

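View pics/scene0.png

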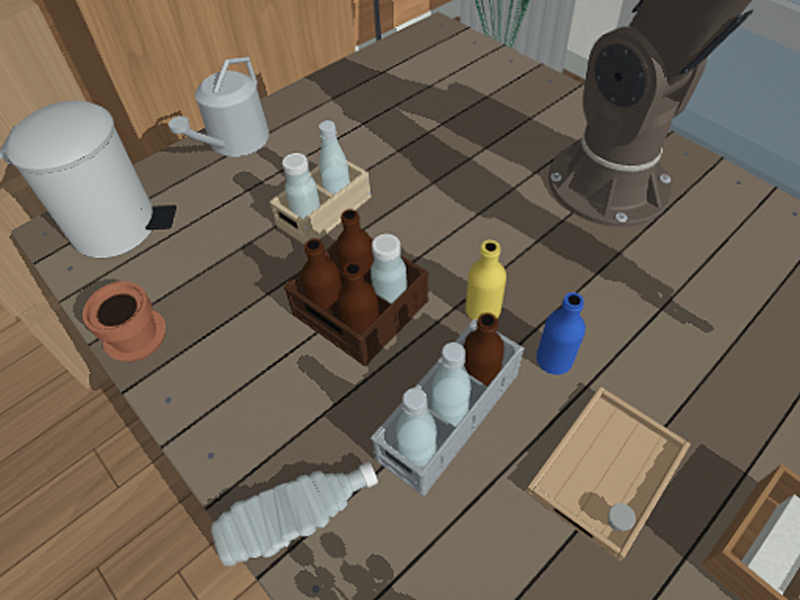

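The top view (800x600 pixels) shows these candidates:
- **Beer:** the brown bottle in the grey carrier at (338,313) is beer_x. The blue bottle (303,378) and yellow bottle (388,375) are decoys.
- **Juice:** the wide white cap in the brown crate at (457,310) is juice_x.
- **Water:** the small cap in the wooden carrier at (630,373) is water_x. The wide cap at (617,322) is juice_1.
- **Tray:** it is at (217,327), with the stopper at (187,296).

I'll confirm these in one enlarged crop.

```bash
python3 - <<'E'
import cv2,numpy as np
f=np.load("top.npz")["frame"][:,:,::-1]
cv2.imwrite("pics/crop.png",cv2.resize(f[120:264,170:426],None,fx=3.125,fy=3.125,interpolation=cv2.INTER_CUBIC))
f=np.load("scene.npz")["frame"][:,:,::-1]
cv2.imwrite("pics/crops.png",cv2.resize(f[70:310,165:365],None,fx=2.5,fy=2.5,interpolation=cv2.INTER_CUBIC))
E
```

```text
(no output)
```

View pics/crop.png

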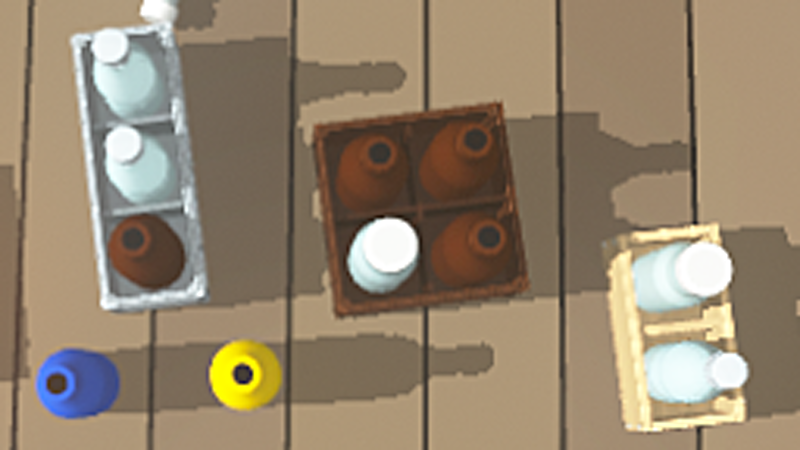

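View pics/crops.png

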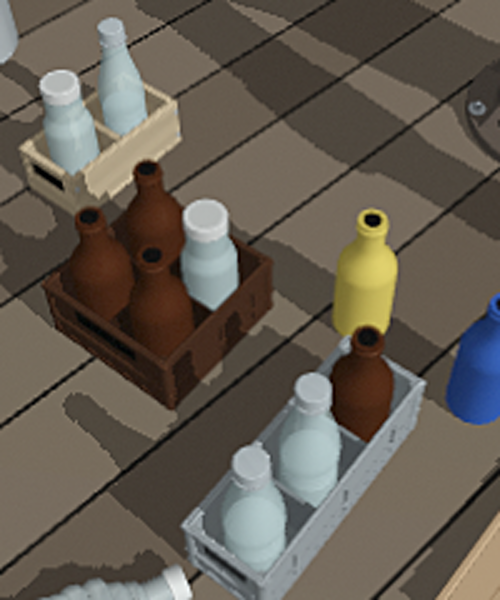

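The crop confirms all three. beer_x is the brown stubby at crop pixel (133,238). juice_x is the wide cap at (389,245) among the beers. water_x is the slim capped bottle at (729,370), beside the wide-capped juice_1 at (703,269).

```bash
cat > h.py <<'E'
import numpy as np,cv2
def ray(n,p):
    c=np.load(n+".npz"); q=cv2.undistortPoints(np.array([[p]],float),c["mtx"],c["distortion"])[0,0]
    V=c["view"];R=V[:3,:3].T; return -R@V[:3,3], R@np.array([q[0],-q[1],-1])
def plane(n,p,z):
    o,d=ray(n,p); return o+d*(z-o[2])/d[2]
def tri(p,q):
    o,d=ray("top",p);u,e=ray("scene",q)
    s=np.linalg.lstsq(np.c_[d,-e],u-o,rcond=None)[0]; a=o+d*s[0];b=u+e*s[1]
    return (a+b)/2,np.linalg.norm(a-b)
E
python3 - <<'E'
from h import *
np.set_printoptions(precision=4,suppress=True)
T=lambda x,y:(170+x/3.125-.34,120+y/3.125-.34)
S=lambda x,y:(165+x/2.5-.3,70+y/2.5-.3)
for n,t,s,z in[("beerx",(133,238),(368,335),.166),("juicex",(390,245),(206,213),.156),("waterx",(730,370),(111,27),.181),
 ("w1",(110,46),(252,456),.181),("w2",(124,143),(314,383),.181),("j1",(703,269),(60,80),.156),
 ("b1",(380,152),(153,255),.166),("b2",(476,140),(90,215),.166),("b3",(489,236),(149,168),.166)]:
    print(n,plane("top",T(*t),z),*tri(T(*t),S(*s)))
for n,z,cs in[("crate",.08,[(314,127),(502,102),(528,288),(337,317)]),("water",.08,[(72,35),(172,22),(208,296),(103,312)]),("juice",.065,[(610,238),(717,225),(745,420),(630,430)]),
 ]:
    P=np.array([plane("top",T(*c),z) for c in cs]); print(n,P.mean(0)); 
    print(P[:,:2].tolist(),[round(np.linalg.norm(P[i]-P[i-1]),3) for i in range(4)])
P=np.array([plane("top",(x/1.5625-.2,y/1.5625-.2),.024) for x,y in [(175,276),(253,270),(261,378),(180,385)]]);print("tray",P.mean(0),P.tolist(),plane("top",(187/1.5625,296/1.5625),.038))
for n,p in[("blue",(57,383)),("yellow",(243,374))]: print(n,plane("top",T(*p),.16))
E
```

```text
beerx [0.5256 0.1249 0.166 ] [0.5249 0.1246 0.1706] 0.0006734369797147543
juicex [ 0.5241 -0.0804  0.156 ] [ 0.5237 -0.0801  0.1598] 2.0320654692471323e-05
waterx [ 0.4272 -0.3444  0.181 ] [ 0.4267 -0.344   0.1805] 0.0014082567896808275
w1 [0.6785 0.1462 0.181 ] [0.6773 0.1453 0.1864] 0.00040395215142298495
w2 [0.5997 0.1324 0.181 ] [0.5984 0.1321 0.186 ] 0.001016338421485234
j1 [ 0.5082 -0.3325  0.156 ] [ 0.508  -0.331   0.1618] 0.0009118382421654088
b1 [ 0.5978 -0.0713  0.166 ] [ 0.5968 -0.0705  0.168 ] 0.0018355993748586847
b2 [ 0.6087 -0.1483  0.166 ] [ 0.6078 -0.1476  0.1692] 0.0007340135609963474
b3 [ 0.5313 -0.1584  0.166 ] [ 0.53   -0.1569  0.1692] 0.002648723089314517
crate [ 0.565 -0.112  0.08 ]
[[0.6344477380633138, -0.019332408671710353], [0.659008946989335, -0.18313344323061123], [0.4967924423981733, -0.20449358300402537], [0.4696827883315008, -0.04100476152922392]] [np.float64(0.166), np.float64(0.166), np.float64(0.164), np.float64(0.166)]
water [0.5996 0.1329 0.08  ]
[[0.7145429548387512, 0.19523386491599998], [0.7271510505680607, 0.10697029465235634], [0.4859677841436631, 0.06968121316267073], [0.470775188559889, 0.1596246855805255]] [np.float64(0.246), np.float64(0.089), np.float64(0.244), np.float64(0.091)]
juice [ 0.4651 -0.336   0.065 ]
[[0.5426244707550543, -0.27944805204913237], [0.5554071809403982, -0.37440523216607396], [0.38595993363282194, -0.3953702274129588], [0.37659412930118497, -0.294822827626057]] [np.float64(0.167), np.float64(0.096), np.float64(0.171), np.float64(0.101)]
tray [0.5005 0.3521 0.024 ] [[0.593040184852067, 0.4359116979191209, 0.02400000000000002], [0.6059478820414158, 0.29009434368793663, 0.02400000000000002], [0.4094816969463013, 0.2670745657367299, 0.02400000000000002], [0.39358110063430823, 0.41530084681925344, 0.02400000000000002]] [0.5539 0.4055 0.038 ]
blue [0.4097 0.1829 0.16  ]
yellow [0.4194 0.0354 0.16  ]
```

beer_x, juice_x and water_x fit their compartments, and the heights agree within 5 mm. First I lift the tool and turn it to yaw ≈ 0.145.

Request:
drive_tool:
  rows:
    - [-0.4, [0, 0, -0.1], 0.018]
    - [-0.4, [0, 0, -0.25], 0.036]
    - [-0.4, [0, 0, -0.4], 0.054]
    - [-0.4, [0, 0, -0.45], 0.072]
    - [-0.4, [0, 0, -0.45], 0.089]

```text
time: 0.52
eef_pos: [0.1373, 0.6112, 0.3621]
tcp_rot: [3.136, -0.004, 2.356]
ft_force: [-0.7, -0.2, 0.2]
width: 0.0597
gripper_force: 0.0
```

Request:
drive_tool:
  rows:
    - [-0.4, [0, 0, 0], 0.018]
    - [-0.4, [0, 0, 0], 0.036]
    - [-0.4, [0, 0, 0], 0.054]
    - [-0.4, [0, 0, 0], 0.072]
    - [-0.4, [0, 0, 0], 0.089]

```text
time: 0.93
eef_pos: [0.1368, 0.6096, 0.3573]
tcp_rot: [-3.141, 0.001, 1.797]
ft_force: [-1.0, 0.0, -0.5]
width: 0.0596
gripper_force: 0.0
```

Request:
drive_tool:
  rows:
    - [-0.4, [0, 0, 0], 0.018]
    - [-0.4, [0, 0, 0], 0.036]
    - [-0.4, [0, 0, 0], 0.054]
    - [-0.4, [0, 0, 0], 0.072]
    - [-0.4, [0, 0, 0], 0.089]

```text
time: 1.35
eef_pos: [0.1368, 0.6096, 0.3573]
tcp_rot: [3.141, 0.001, 1.237]
ft_force: [-0.6, -0.7, 0.4]
width: 0.0595
gripper_force: 0.0
```

Request:
drive_tool:
  rows:
    - [-0.4, [0, 0, 0], 0.018]
    - [-0.4, [0, 0, 0], 0.036]
    - [-0.4, [0, 0, 0], 0.054]
    - [-0.4, [0, 0, 0], 0.072]
    - [-0.4, [0, 0, 0], 0.089]

```text
time: 1.77
eef_pos: [0.1368, 0.6096, 0.3574]
tcp_rot: [3.141, 0.001, 0.678]
ft_force: [0.6, 1.0, -0.8]
width: 0.0598
gripper_force: 0.0
```

Request:
drive_tool:
  rows:
    - [-0.4, [0, 0, 0], 0.018]
    - [-0.4, [0, 0, 0], 0.036]
    - [-0.4, [0, 0, 0], 0.054]
    - [-0.4, [0, 0, 0], 0.072]
    - [-0.4, [0, 0, 0], 0.087]

```text
time: 2.18
eef_pos: [0.1367, 0.6096, 0.3573]
tcp_rot: [3.141, 0.0, 0.132]
ft_force: [-0.4, 0.0, -0.0]
width: 0.06
gripper_force: 0.0
```

```bash
cat > g.py <<'E'
import sys,numpy as np
from scipy.spatial.transform import Rotation as Ro
from workcell import r
s=r.read_state(); p=s["eef_pos"]; R=Ro.from_euler("xyz",s["tcp_rot"]).as_matrix()
print("t",round(s["time"],2),"pos",p.round(4),"rot",s["tcp_rot"].round(4),"w",round(s["width"],4),"gf",s["gripper_force"],"f",s["ft_force"].round(1),"q",s["joints"].round(2))
for a in sys.argv[1:]:
    v=[float(x) for x in a.split(",")]
    d=R.T@(np.array(v[:3])-p)/.25
    t=(s["tcp_rot"][2]-v[3]+np.pi)%(2*np.pi)-np.pi if len(v)>3 else 0
    print(a,"shift",d.round(4),"turn",round(t/2/np.pi,4))
E
python3 g.py .525,.1245,.33,.145 .525,.1245,.137,.145
```

```text
t 2.18 pos [0.1367 0.6096 0.3573] rot [3.1407e+00 2.0000e-04 1.3150e-01] w 0.06 gf 0.0 f [-0.4  0.  -0. ] q [-1.84  0.4   0.62  1.43 -0.23  1.38 -2.66]
.525,.1245,.33,.145 shift [1.2853 2.1274 0.1109] turn -0.0021
.525,.1245,.137,.145 shift [1.2855 2.1267 0.8829] turn -0.0021
```

Request:
drive_tool:
  rows:
    - [-0.4, [0.064, 0.106, 0], 0]
    - [-0.4, [0.128, 0.213, 0], 0]
    - [-0.4, [0.193, 0.319, 0], 0]
    - [-0.4, [0.257, 0.425, 0], 0]
    - [-0.4, [0.321, 0.532, 0], 0]

```text
time: 2.6
eef_pos: [0.2352, 0.4876, 0.3574]
tcp_rot: [3.141, 0.0, 0.138]
ft_force: [0.7, 0.4, -0.2]
width: 0.0599
gripper_force: 0.0
```

Request:
drive_tool:
  rows:
    - [-0.4, [0.064, 0.106, 0], 0]
    - [-0.4, [0.128, 0.213, 0], 0]
    - [-0.4, [0.193, 0.319, 0], 0]
    - [-0.4, [0.257, 0.425, 0], 0]
    - [-0.4, [0.321, 0.532, 0], 0]

```text
time: 3.02
eef_pos: [0.3329, 0.3668, 0.3576]
tcp_rot: [3.142, 0.0, 0.137]
ft_force: [1.3, -0.3, 0.1]
width: 0.0598
gripper_force: 0.0
```

Request:
drive_tool:
  rows:
    - [-0.4, [0.064, 0.106, 0], 0]
    - [-0.4, [0.128, 0.213, 0], 0]
    - [-0.4, [0.193, 0.319, 0], 0]
    - [-0.4, [0.257, 0.425, 0], 0]
    - [-0.4, [0.321, 0.532, 0], 0]

```text
time: 3.43
eef_pos: [0.4305, 0.2462, 0.3577]
tcp_rot: [-3.141, 0.0, 0.138]
ft_force: [1.4, 0.9, -0.0]
width: 0.0601
gripper_force: 0.0
```

Request:
drive_tool:
  rows:
    - [-0.4, [0.064, 0.106, 0.02], 0]
    - [-0.4, [0.128, 0.213, 0.05], 0]
    - [-0.4, [0.193, 0.319, 0.08], 0]
    - [-0.4, [0.257, 0.425, 0.11], 0]
    - [-0.4, [0.321, 0.532, 0.11], 0]

```text
time: 3.85
eef_pos: [0.5275, 0.1256, 0.3287]
tcp_rot: [3.141, 0.002, 0.138]
ft_force: [0.3, 1.0, -0.1]
width: 0.0597
gripper_force: 0.0
```

```bash
python3 g.py .525,.1245,.137,.145
```

```text
t 3.85 pos [0.5275 0.1256 0.3287] rot [3.1414e+00 2.3000e-03 1.3780e-01] w 0.0597 gf 0.0 f [ 0.3  1.  -0.1] q [-1.01  0.3   0.9   1.69 -0.24  1.27 -1.49]
.525,.1245,.137,.145 shift [-0.0089  0.0029  0.7669] turn -0.0011
```

Request:
drive_tool:
  rows:
    - [-0.4, [-0.009, 0.003, 0.15], 0]
    - [-0.4, [-0.009, 0.003, 0.3], 0]
    - [-0.4, [-0.009, 0.003, 0.45], 0]
    - [-0.4, [-0.009, 0.003, 0.6], 0]
    - [-0.4, [-0.009, 0.003, 0.7], 0]

```text
time: 4.27
eef_pos: [0.5238, 0.1254, 0.152]
tcp_rot: [3.141, 0.003, 0.137]
ft_force: [-1.1, 0.7, -0.1]
width: 0.0597
gripper_force: 0.0
```

Request:
drive_tool:
  rows:
    - [-0.4, [0, 0, 0.03], 0]
    - [-0.4, [0, 0, 0.06], 0]
    - [-0.4, [0, 0, 0.067], 0]
    - [-0.2, [0, 0, 0.067], 0]
    - [0, [0, 0, 0.067], 0]

```text
time: 4.68
eef_pos: [0.5266, 0.1259, 0.14]
tcp_rot: [-3.141, -0.002, 0.137]
ft_force: [-0.2, 0.3, -0.9]
width: 0.043
gripper_force: 0.0
```

Request:
drive_tool:
  rows:
    - [0.3, [0, 0, 0], 0]
    - [0.6, [0, 0, 0], 0]
    - [1, [0, 0, 0], 0]
    - [1, [0, 0, 0], 0]
    - [1, [0, 0, 0], 0]

```text
time: 5.1
eef_pos: [0.5266, 0.1256, 0.1399]
tcp_rot: [-3.141, -0.002, 0.137]
ft_force: [-0.0, -1.7, 8.0]
width: 0.0266
gripper_force: 59.0
```

```bash
python3 g.py .5,.352,.37,.5 .5,.352,.37,.14; python3 - <<'E'
from workcell import r
import cv2
a=[r.read_camera(n)["frame"][:,:,::-1] for n in("scene","top")]
cv2.imwrite("pics/g1.png",cv2.resize(a[0][90:330,120:460],None,fx=2.2,fy=2.2,interpolation=cv2.INTER_CUBIC))
E
```

```text
t 5.1 pos [0.5266 0.1256 0.1399] rot [-3.1411e+00 -2.4000e-03  1.3700e-01] w 0.0266 gf 59.01892304420471 f [-0.  -1.7  8. ] q [-0.88  0.5   0.77  1.95 -0.45  0.87 -1.31]
.5,.352,.37,.5 shift [ 0.0207 -0.9121 -0.9201] turn -0.0578
.5,.352,.37,.14 shift [ 0.0207 -0.9121 -0.9201] turn -0.0005
```

View pics/g1.png

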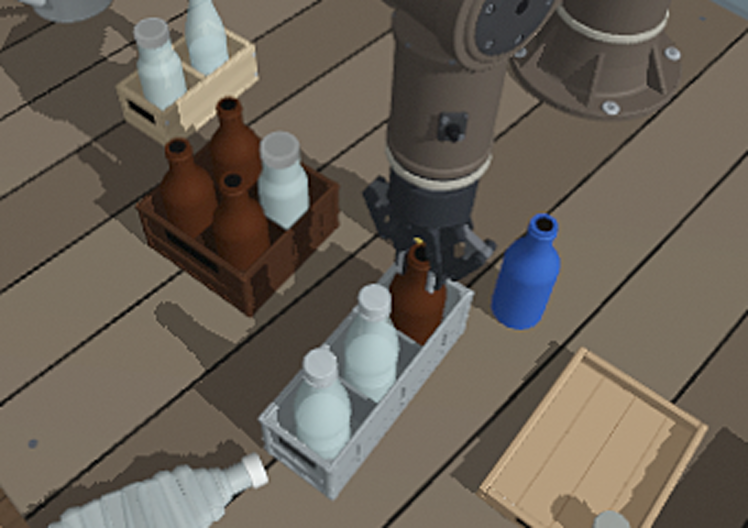

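The picture shows the neck of beer_x held at about (420,265), with the neighbouring bottles undisturbed. I'll lift it and carry it to the tray.

Request:
drive_tool:
  rows:
    - [1, [0, 0, -0.05], 0]
    - [1, [0, 0, -0.15], 0]
    - [1, [0, 0, -0.28], 0]
    - [1, [0, 0, -0.4], 0]
    - [1, [0, 0, -0.5], 0]

```text
time: 5.62
eef_pos: [0.5256, 0.1255, 0.2657]
tcp_rot: [-3.141, -0.001, 0.137]
ft_force: [1.2, 0.8, -2.4]
width: 0.0268
gripper_force: 59.3
```

Request:
drive_tool:
  rows:
    - [1, [0, 0, -0.1], 0]
    - [1, [0, 0, -0.2], 0]
    - [1, [0, 0, -0.3], 0]
    - [1, [0, 0, -0.38], 0]
    - [1, [0, 0, -0.42], 0]

```text
time: 6.03
eef_pos: [0.5261, 0.1255, 0.3712]
tcp_rot: [-3.14, -0.003, 0.137]
ft_force: [0.3, -0.1, -2.8]
width: 0.0268
gripper_force: 59.3
```

Request:
drive_tool:
  rows:
    - [1, [0, -0.05, 0], 0]
    - [1, [0.005, -0.15, 0], 0]
    - [1, [0.01, -0.26, 0], 0]
    - [1, [0.01, -0.37, 0], 0]
    - [1, [0.01, -0.47, 0], 0]

```text
time: 6.45
eef_pos: [0.5104, 0.2452, 0.3667]
tcp_rot: [3.142, 0.002, 0.138]
ft_force: [0.1, -0.2, -3.0]
width: 0.0266
gripper_force: 59.4
```

Request:
drive_tool:
  rows:
    - [1, [0, -0.1, 0], 0]
    - [1, [0.005, -0.2, 0], 0]
    - [1, [0.01, -0.3, 0], 0]
    - [1, [0.01, -0.4, 0], 0]
    - [1, [0.01, -0.442, 0], 0]

```text
time: 6.87
eef_pos: [0.4966, 0.3575, 0.3659]
tcp_rot: [3.142, 0.003, 0.143]
ft_force: [-1.5, 0.7, -2.5]
width: 0.0266
gripper_force: 59.5
```

```bash
python3 g.py .5,.352,.143,.137
```

```text
t 6.87 pos [0.4966 0.3575 0.3659] rot [3.1415 0.0033 0.1426] w 0.0266 gf 59.5059871673584 f [-1.5  0.7 -2.5] q [-1.26  0.42  0.84  1.45 -0.31  1.41 -1.84]
.5,.352,.143,.137 shift [0.0131 0.0237 0.8915] turn 0.0009
```

Request:
drive_tool:
  rows:
    - [1, [0, 0, 0.12], 0]
    - [1, [0, 0, 0.28], 0]
    - [1, [0, 0, 0.44], 0]
    - [1, [0, 0, 0.6], 0]
    - [1, [0, 0, 0.7], 0]

```text
time: 7.28
eef_pos: [0.4963, 0.3514, 0.1882]
tcp_rot: [3.139, 0.005, 0.137]
ft_force: [-1.5, 0.8, -3.2]
width: 0.0262
gripper_force: 59.3
```

Request:
drive_tool:
  rows:
    - [1, [0, 0, 0.06], 0]
    - [1, [0, 0, 0.1], 0]
    - [1, [0, 0, 0.12], 0]
    - [1, [0, 0, 0.12], 0]
    - [1, [0, 0, 0.12], 0]

```text
time: 7.7
eef_pos: [0.4996, 0.3524, 0.1641]
tcp_rot: [-3.141, -0.001, 0.137]
ft_force: [-0.1, 0.0, -1.8]
width: 0.0265
gripper_force: 59.4
```

```bash
python3 g.py .5,.352,.1425,.137
```

```text
t 7.7 pos [0.4996 0.3524 0.1641] rot [-3.1413e+00 -7.0000e-04  1.3720e-01] w 0.0265 gf 59.39107418060303 f [-0.1  0.  -1.8] q [-1.19  0.57  0.74  1.75 -0.45  1.   -1.71]
.5,.352,.1425,.137 shift [0.0011 0.0019 0.0865] turn 0.0
```

Request:
drive_tool:
  rows:
    - [1, [0, 0, 0.03], 0]
    - [1, [0, 0, 0.06], 0]
    - [1, [0, 0, 0.078], 0]
    - [1, [0, 0, 0.085], 0]
    - [1, [0, 0, 0.085], 0]

```text
time: 8.12
eef_pos: [0.4994, 0.3522, 0.1422]
tcp_rot: [-3.142, -0.0, 0.137]
ft_force: [-0.4, -0.4, -2.7]
width: 0.0265
gripper_force: 59.8
```

Request:
drive_tool:
  rows:
    - [1, [0, 0, 0.004], 0]
    - [1, [0, 0, 0.004], 0]
    - [1, [0, 0, 0.008], 0]
    - [1, [0, 0, 0.008], 0]
    - [1, [0, 0, 0.008], 0]

```text
time: 8.53
eef_pos: [0.5, 0.3523, 0.1419]
tcp_rot: [-3.14, -0.001, 0.137]
ft_force: [-2.9, -2.3, 13.1]
width: 0.027
gripper_force: 61.6
```

Contact with the tray floor registers at 13 N. Release and rise.

Request:
drive_tool:
  rows:
    - [0.2, [0, 0, -0.004], 0]
    - [0, [0, 0, -0.004], 0]
    - [-0.2, [0, 0, -0.004], 0]
    - [-0.4, [0, 0, -0.004], 0]
    - [-0.4, [0, 0, -0.004], 0]

```text
time: 8.95
eef_pos: [0.4993, 0.3523, 0.1412]
tcp_rot: [3.142, 0.0, 0.137]
ft_force: [-0.6, -0.3, -0.2]
width: 0.0594
gripper_force: 0.0
```

Request:
drive_tool:
  rows:
    - [-0.4, [0, 0, -0.04], 0]
    - [-0.4, [0, 0, -0.15], 0]
    - [-0.4, [0, 0, -0.3], 0]
    - [-0.4, [0, 0, -0.45], 0]
    - [-0.4, [0, 0, -0.5], 0]

```text
time: 9.37
eef_pos: [0.5015, 0.3524, 0.2723]
tcp_rot: [-3.139, -0.006, 0.136]
ft_force: [1.2, 0.9, 1.1]
width: 0.0599
gripper_force: 0.0
```

```bash
python3 g.py .427,-.344,.28,.13; python3 - <<'E'
from workcell import r
import cv2
a=r.read_camera("scene")["frame"][:,:,::-1]
cv2.imwrite("pics/g2.png",cv2.resize(a[90:384,120:480],None,fx=2,fy=2,interpolation=cv2.INTER_CUBIC))
E
```

```text
t 9.37 pos [0.5015 0.3524 0.2723] rot [-3.1386 -0.006   0.1363] w 0.0599 gf 0.0 f [1.2 0.9 1.1] q [-1.24  0.47  0.81  1.62 -0.36  1.2  -1.79]
.427,-.344,.28,.13 shift [-0.6734  2.7192 -0.043 ] turn 0.001
```

View pics/g2.png

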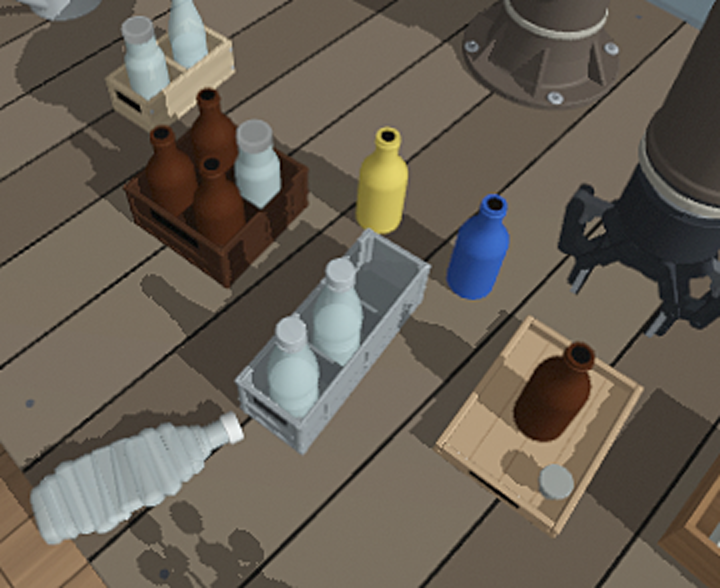

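The beer bottle stands alone on the tray at (555,395). I'll check its lean by projection while I move to water_x.

Request:
drive_tool:
  rows:
    - [-0.4, [-0.034, 0.136, 0], 0]
    - [-0.4, [-0.067, 0.272, 0], 0]
    - [-0.4, [-0.1, 0.408, 0], 0]
    - [-0.4, [-0.134, 0.544, 0], 0]
    - [-0.4, [-0.168, 0.68, 0], 0]

```text
time: 9.83
eef_pos: [0.4805, 0.1764, 0.2666]
tcp_rot: [-3.141, -0.0, 0.137]
ft_force: [1.2, -0.5, 0.4]
width: 0.0594
gripper_force: 0.0
```

Request:
drive_tool:
  rows:
    - [-0.4, [-0.034, 0.136, 0], 0]
    - [-0.4, [-0.067, 0.272, 0], 0]
    - [-0.4, [-0.1, 0.408, 0], 0]
    - [-0.4, [-0.134, 0.544, 0], 0]
    - [-0.4, [-0.168, 0.68, 0], 0]

```text
time: 10.25
eef_pos: [0.4621, 0.0022, 0.2667]
tcp_rot: [-3.141, -0.0, 0.137]
ft_force: [1.3, 0.4, -0.1]
width: 0.0596
gripper_force: 0.0
```

Request:
drive_tool:
  rows:
    - [-0.4, [-0.034, 0.136, 0], 0]
    - [-0.4, [-0.067, 0.272, 0], 0]
    - [-0.4, [-0.1, 0.408, 0], 0]
    - [-0.4, [-0.134, 0.544, 0], 0]
    - [-0.4, [-0.168, 0.68, 0], 0]

```text
time: 10.67
eef_pos: [0.4437, -0.1718, 0.2667]
tcp_rot: [-3.141, -0.001, 0.137]
ft_force: [0.6, -0.1, 0.1]
width: 0.0599
gripper_force: 0.0
```

Request:
drive_tool:
  rows:
    - [-0.4, [-0.034, 0.136, 0], 0]
    - [-0.4, [-0.067, 0.272, 0], 0]
    - [-0.4, [-0.1, 0.408, 0], 0]
    - [-0.4, [-0.134, 0.544, 0], 0]
    - [-0.4, [-0.168, 0.675, 0], 0]

```text
time: 11.08
eef_pos: [0.4252, -0.3449, 0.2665]
tcp_rot: [-3.141, -0.0, 0.137]
ft_force: [0.8, 1.4, 0.4]
width: 0.0596
gripper_force: 0.0
```

```bash
python3 g.py .427,-.344,.1535,.13; python3 - <<'E'
from workcell import r
import cv2,numpy as np
c=np.load("scene.npz");V=c["view"]
P=np.array([[.4995,.352,.008],[.4995,.352,.168]])@V[:3,:3].T+V[:3,3]; P=P*[1,-1,-1]
print((cv2.projectPoints(P,np.zeros(3),np.zeros(3),c["mtx"],c["distortion"])[0][:,0]-[120,90])*2)
E
```

```text
t 11.08 pos [ 0.4252 -0.3449  0.2665] rot [-3.1415e+00 -2.0000e-04  1.3720e-01] w 0.0596 gf 0.0 f [0.8 1.4 0.4] q [-0.12  0.39  0.98  1.79 -0.36  1.15 -0.46]
.427,-.344,.1535,.13 shift [ 0.0075 -0.0027  0.4522] turn 0.0011
[[537.85274171 417.51026978]
 [579.82780999 355.04643579]]
```

The upright projection, (538,418) to (580,355), matches the picture, so the beer bottle stands upright. I descend on water_x.

Request:
drive_tool:
  rows:
    - [-0.4, [0.007, -0.003, 0.1], 0]
    - [-0.4, [0.007, -0.003, 0.22], 0]
    - [-0.4, [0.007, -0.003, 0.34], 0]
    - [-0.4, [0.007, -0.003, 0.44], 0]
    - [-0.4, [0.007, -0.003, 0.452], 0]

```text
time: 11.5
eef_pos: [0.4256, -0.3404, 0.1498]
tcp_rot: [-3.138, 0.005, 0.137]
ft_force: [0.1, 0.7, -0.4]
width: 0.0595
gripper_force: 0.0
```

Request:
drive_tool:
  rows:
    - [-0.2, [0, 0, 0], 0]
    - [0, [0, 0, 0], 0]
    - [0.3, [0, 0, 0], 0]
    - [0.6, [0, 0, 0], 0]
    - [1, [0, 0, 0], 0]

```text
time: 11.92
eef_pos: [0.4284, -0.3433, 0.1552]
tcp_rot: [3.139, -0.003, 0.137]
ft_force: [-1.1, -1.3, 8.3]
width: 0.0277
gripper_force: 59.4
```

Request:
drive_tool:
  rows:
    - [1, [0, 0, 0], 0]
    - [1, [0, 0, 0], 0]
    - [1, [0, 0, 0], 0]

```text
time: 12.17
eef_pos: [0.4284, -0.3433, 0.1552]
tcp_rot: [3.139, -0.003, 0.137]
ft_force: [-0.4, 0.5, 7.5]
width: 0.0276
gripper_force: 59.4
```

```bash
python3 g.py .5235,.123,.383,.145; python3 - <<'E'
from workcell import r
import cv2
a=r.read_camera("top")["frame"][:,:,::-1]
cv2.imwrite("pics/g3.png",cv2.resize(a[120:284,170:446],None,fx=2.8,fy=2.8,interpolation=cv2.INTER_CUBIC))
E
```

```text
t 12.17 pos [ 0.4284 -0.3433  0.1552] rot [ 3.1391e+00 -2.8000e-03  1.3730e-01] w 0.0276 gf 59.36324715614319 f [-0.4  0.5  7.5] q [-0.03  0.52  0.87  1.92 -0.5   0.93 -0.35]
.5235,.123,.383,.145 shift [ 0.6347 -1.7933 -0.914 ] turn -0.0012
```

View pics/g3.png

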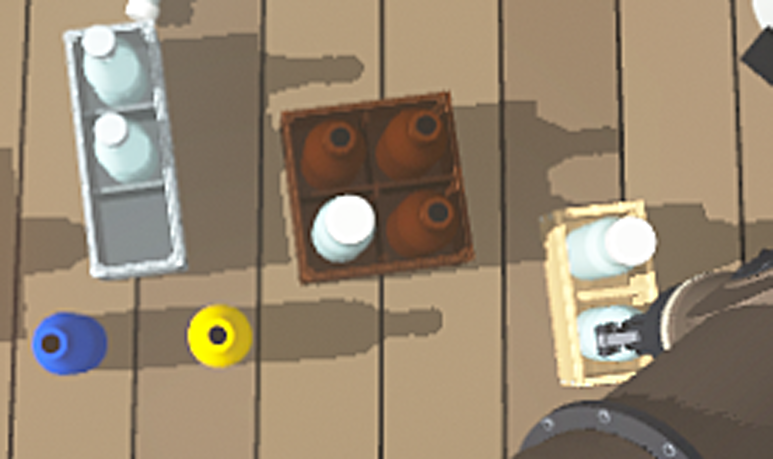

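water_x is gripped at (625,340) and its neighbour juice_1 stands. I lift it and carry it to the freed compartment of the water carrier, at (130,225).

Request:
drive_tool:
  rows:
    - [1, [0, 0, -0.05], 0]
    - [1, [0, 0, -0.15], 0]
    - [1, [0, 0, -0.28], 0]
    - [1, [0, 0, -0.42], 0]
    - [1, [0, 0, -0.55], 0]

```text
time: 12.63
eef_pos: [0.4267, -0.3421, 0.2935]
tcp_rot: [3.142, -0.0, 0.137]
ft_force: [0.2, 0.0, -1.0]
width: 0.0274
gripper_force: 59.2
```

Request:
drive_tool:
  rows:
    - [1, [0, 0, -0.1], 0]
    - [1, [0, 0, -0.2], 0]
    - [1, [0, 0, -0.3], 0]
    - [1, [0, 0, -0.36], 0]
    - [1, [0, 0, -0.364], 0]

```text
time: 13.05
eef_pos: [0.4276, -0.3432, 0.3858]
tcp_rot: [3.139, -0.004, 0.137]
ft_force: [0.4, -0.6, -1.6]
width: 0.0279
gripper_force: 59.3
```

Request:
drive_tool:
  rows:
    - [1, [0.02, -0.06, 0], 0]
    - [1, [0.05, -0.15, 0], 0]
    - [1, [0.09, -0.26, 0], 0]
    - [1, [0.14, -0.38, 0], 0]
    - [1, [0.18, -0.5, 0], 0]

```text
time: 13.47
eef_pos: [0.4544, -0.2107, 0.3813]
tcp_rot: [-3.141, 0.001, 0.136]
ft_force: [1.1, -0.4, -1.7]
width: 0.0276
gripper_force: 59.4
```

Request:
drive_tool:
  rows:
    - [1, [0.04, -0.13, 0], 0]
    - [1, [0.09, -0.26, 0], 0]
    - [1, [0.14, -0.39, 0], 0]
    - [1, [0.18, -0.52, 0], 0]
    - [1, [0.23, -0.65, 0], 0]

```text
time: 13.88
eef_pos: [0.4886, -0.0418, 0.3815]
tcp_rot: [-3.141, 0.001, 0.137]
ft_force: [1.1, -1.0, -2.1]
width: 0.0277
gripper_force: 59.4
```

Request:
drive_tool:
  rows:
    - [1, [0.04, -0.13, 0], 0]
    - [1, [0.09, -0.26, 0], 0]
    - [1, [0.14, -0.39, 0], 0]
    - [1, [0.18, -0.52, 0], 0]
    - [1, [0.22, -0.62, 0], 0]

```text
time: 14.3
eef_pos: [0.522, 0.1208, 0.3812]
tcp_rot: [-3.141, 0.001, 0.139]
ft_force: [0.4, 0.9, -0.6]
width: 0.0276
gripper_force: 59.4
```

Request:
drive_tool:
  rows:
    - [1, [0, -0.02, 0], 0]
    - [1, [0, -0.02, 0], 0]
    - [1, [0, -0.02, 0], 0]

```text
time: 14.55
eef_pos: [0.5217, 0.1219, 0.3814]
tcp_rot: [3.141, 0.001, 0.137]
ft_force: [0.5, -1.4, -1.6]
width: 0.028
gripper_force: 59.4
```

```bash
python3 g.py .5235,.123,.1555
```

```text
t 14.55 pos [0.5217 0.1219 0.3814] rot [3.1407e+00 1.1000e-03 1.3700e-01] w 0.028 gf 59.40385937690735 f [ 0.5 -1.4 -1.6] q [-1.    0.24  0.87  1.61 -0.19  1.38 -1.54]
.5235,.123,.1555 shift [ 0.0088 -0.004   0.9037] turn 0.0
```

Request:
drive_tool:
  rows:
    - [1, [0.008, -0.004, 0.1], 0]
    - [1, [0.008, -0.004, 0.2], 0]
    - [1, [0.008, -0.004, 0.33], 0]
    - [1, [0.008, -0.004, 0.46], 0]
    - [1, [0.008, -0.004, 0.58], 0]

```text
time: 14.97
eef_pos: [0.5235, 0.1218, 0.2357]
tcp_rot: [-3.141, -0.0, 0.134]
ft_force: [-0.4, 0.6, -1.7]
width: 0.0281
gripper_force: 59.6
```

Request:
drive_tool:
  rows:
    - [1, [0, 0, 0.06], 0]
    - [1, [0, 0, 0.12], 0]
    - [1, [0, 0, 0.18], 0]
    - [1, [0, 0, 0.23], 0]
    - [1, [0, 0, 0.26], 0]

```text
time: 15.38
eef_pos: [0.5233, 0.122, 0.171]
tcp_rot: [3.141, 0.001, 0.135]
ft_force: [-0.5, -0.4, -0.9]
width: 0.028
gripper_force: 59.5
```

Request:
drive_tool:
  rows:
    - [1, [0, 0, 0.02], 0]
    - [1, [0, 0, 0.035], 0]
    - [1, [0, 0, 0.045], 0]
    - [1, [0, 0, 0.045], 0]
    - [1, [0, 0, 0.045], 0]

```text
time: 15.8
eef_pos: [0.5242, 0.1239, 0.1609]
tcp_rot: [-3.141, -0.001, 0.137]
ft_force: [0.2, -0.1, -2.1]
width: 0.0276
gripper_force: 59.5
```

Next: 5 to 6 mm more to contact.

Request:
drive_tool:
  rows:
    - [1, [0, 0, 0.01], 0]
    - [1, [0, 0, 0.018], 0]
    - [1, [0, 0, 0.024], 0]
    - [1, [0, 0, 0.028], 0]
    - [1, [0, 0, 0.028], 0]

```text
time: 16.22
eef_pos: [0.525, 0.1239, 0.1551]
tcp_rot: [-3.14, -0.002, 0.137]
ft_force: [-4.9, -0.5, 17.2]
width: 0.0279
gripper_force: 61.6
```

Request:
drive_tool:
  rows:
    - [0.2, [0, 0, -0.004], 0]
    - [0, [0, 0, -0.004], 0]
    - [-0.2, [0, 0, -0.004], 0]
    - [-0.4, [0, 0, -0.004], 0]
    - [-0.4, [0, 0, -0.004], 0]

```text
time: 16.63
eef_pos: [0.5239, 0.124, 0.1544]
tcp_rot: [3.141, 0.0, 0.137]
ft_force: [0.7, 1.3, -0.9]
width: 0.0598
gripper_force: 0.0
```

Request:
drive_tool:
  rows:
    - [-0.4, [0, 0, -0.04], 0]
    - [-0.4, [0, 0, -0.15], 0]
    - [-0.4, [0, 0, -0.3], 0]
    - [-0.4, [0, 0, -0.45], 0]
    - [-0.4, [0, 0, -0.5], 0]

```text
time: 17.05
eef_pos: [0.5261, 0.1234, 0.285]
tcp_rot: [-3.141, -0.006, 0.136]
ft_force: [0.8, 0.7, 1.3]
width: 0.0596
gripper_force: 0.0
```

Request:
drive_tool:
  rows:
    - [-0.7, [0, 0.08, 0], -0.018]
    - [-0.7, [0, 0.24, 0], -0.036]
    - [-0.7, [0, 0.4, 0], -0.054]
    - [-0.7, [0, 0.56, 0], -0.072]
    - [-0.7, [0, 0.7, 0], -0.09]

```text
time: 17.47
eef_pos: [0.5479, -0.052, 0.2805]
tcp_rot: [3.141, -0.0, 0.708]
ft_force: [0.8, -0.6, 0.3]
width: 0.0723
gripper_force: 0.0
```

Request:
drive_tool:
  rows:
    - [-0.7, [0, 0, 0], -0.018]
    - [-0.7, [0, 0, 0], -0.034]
    - [-0.7, [0, 0, 0], -0.034]
    - [-0.7, [0, 0, 0], -0.034]

```text
time: 17.8
eef_pos: [0.5479, -0.0495, 0.28]
tcp_rot: [3.141, -0.0, 0.913]
ft_force: [-0.8, -0.1, -0.3]
width: 0.0729
gripper_force: 0.0
```

```bash
python3 g.py .5235,-.0795,.128,.915; python3 - <<'E'
from workcell import r
import cv2
a=r.read_camera("scene")["frame"][:,:,::-1]
cv2.imwrite("pics/g4.png",cv2.resize(a[70:310,125:425],None,fx=2.4,fy=2.4,interpolation=cv2.INTER_CUBIC))
E
```

```text
t 17.8 pos [ 0.5479 -0.0495  0.28  ] rot [ 3.1415e+00 -4.0000e-04  9.1300e-01] w 0.0729 gf 0.0 f [-0.8 -0.1 -0.3] q [-0.53  0.32  0.69  1.75 -0.22  1.15 -0.43]
.5235,-.0795,.128,.915 shift [-0.155  -0.0041  0.608 ] turn -0.0003
```

View pics/g4.png

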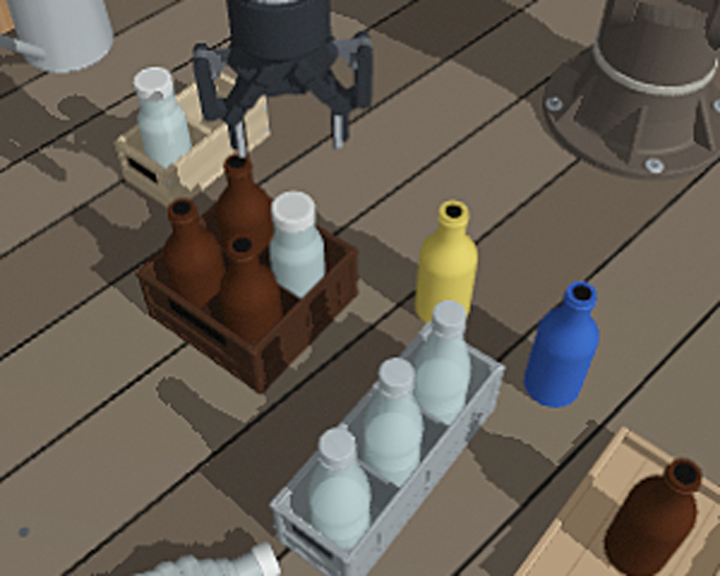

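water_x stands in its carrier at (450,370). Now I grip juice_x, closing along the crate's diagonal.

Request:
drive_tool:
  rows:
    - [-0.7, [-0.08, -0.004, 0], 0]
    - [-0.7, [-0.155, -0.004, 0.05], 0]
    - [-0.7, [-0.155, -0.004, 0.15], 0]
    - [-0.7, [-0.155, -0.004, 0.28], 0]
    - [-0.7, [-0.155, -0.004, 0.4], 0]

```text
time: 18.27
eef_pos: [0.5238, -0.079, 0.179]
tcp_rot: [3.14, -0.001, 0.914]
ft_force: [0.8, 0.6, -0.5]
width: 0.0729
gripper_force: 0.0
```

Request:
drive_tool:
  rows:
    - [-0.7, [0, 0, 0.07], 0]
    - [-0.7, [0, 0, 0.14], 0]
    - [-0.7, [0, 0, 0.19], 0]
    - [-0.7, [0, 0, 0.205], 0]
    - [-0.6, [0, 0, 0.205], 0]

```text
time: 18.68
eef_pos: [0.5231, -0.0789, 0.1276]
tcp_rot: [-3.14, 0.001, 0.915]
ft_force: [0.2, 0.8, -0.2]
width: 0.0678
gripper_force: 0.0
```

Request:
drive_tool:
  rows:
    - [-0.4, [0, 0, 0], 0]
    - [-0.2, [0, 0, 0], 0]
    - [0, [0, 0, 0], 0]
    - [0.4, [0, 0, 0], 0]
    - [1, [0, 0, 0], 0]

```text
time: 19.1
eef_pos: [0.5247, -0.0798, 0.1294]
tcp_rot: [3.139, -0.002, 0.916]
ft_force: [0.7, -1.3, 6.8]
width: 0.0408
gripper_force: 60.0
```

Request:
drive_tool:
  rows:
    - [1, [0, 0, 0], 0]
    - [1, [0, 0, 0], 0]
    - [1, [0, 0, 0], 0]

```text
time: 19.35
eef_pos: [0.5247, -0.0798, 0.1294]
tcp_rot: [3.14, -0.002, 0.916]
ft_force: [0.4, -1.4, 6.5]
width: 0.0407
gripper_force: 60.0
```

```bash
python3 g.py .4265,-.3425,.36,.13
```

```text
t 19.35 pos [ 0.5247 -0.0798  0.1294] rot [ 3.1396e+00 -1.6000e-03  9.1610e-01] w 0.0407 gf 60.01385450363159 f [ 0.4 -1.4  6.5] q [-0.4   0.46  0.61  1.98 -0.36  0.81 -0.24]
.4265,-.3425,.36,.13 shift [-1.0712  0.3303 -0.9234] turn 0.1251
```

Request:
drive_tool:
  rows:
    - [1, [0, 0, -0.05], 0]
    - [1, [0, 0, -0.15], 0]
    - [1, [0, 0, -0.28], 0]
    - [1, [0, 0, -0.42], 0]
    - [1, [0, 0, -0.55], 0]

```text
time: 19.77
eef_pos: [0.5229, -0.0797, 0.2675]
tcp_rot: [-3.141, 0.0, 0.916]
ft_force: [0.6, -0.3, -1.9]
width: 0.0408
gripper_force: 60.8
```

Request:
drive_tool:
  rows:
    - [1, [0, 0, -0.1], 0]
    - [1, [0, 0, -0.2], 0]
    - [1, [0, 0, -0.3], 0]
    - [1, [0, 0, -0.36], 0]
    - [1, [0, 0, -0.37], 0]

```text
time: 20.18
eef_pos: [0.5244, -0.0799, 0.3611]
tcp_rot: [3.139, -0.003, 0.916]
ft_force: [0.6, -0.5, -2.5]
width: 0.0409
gripper_force: 60.8
```

Request:
drive_tool:
  rows:
    - [1, [-0.06, 0.02, 0], 0]
    - [1, [-0.16, 0.05, 0], 0]
    - [1, [-0.27, 0.085, 0], 0]
    - [1, [-0.38, 0.12, 0], 0]
    - [1, [-0.5, 0.155, 0], 0]

```text
time: 20.6
eef_pos: [0.4773, -0.2026, 0.3571]
tcp_rot: [-3.14, 0.0, 0.917]
ft_force: [-0.1, -0.1, -1.7]
width: 0.0409
gripper_force: 60.8
```

Request:
drive_tool:
  rows:
    - [1, [-0.12, 0.035, 0], 0]
    - [1, [-0.24, 0.07, 0], 0]
    - [1, [-0.36, 0.11, 0], 0]
    - [1, [-0.48, 0.145, 0], 0]
    - [1, [-0.57, 0.175, 0], 0]

```text
time: 21.02
eef_pos: [0.4241, -0.344, 0.3573]
tcp_rot: [-3.14, 0.001, 0.914]
ft_force: [-0.4, 0.1, -2.0]
width: 0.0408
gripper_force: 60.8
```

Request:
drive_tool:
  rows:
    - [1, [0, 0, 0], 0.015]
    - [1, [0, 0, 0], 0.03]
    - [1, [0, 0, 0], 0.045]
    - [1, [0, 0, 0], 0.06]
    - [1, [0, 0, 0], 0.075]

```text
time: 21.43
eef_pos: [0.4256, -0.3416, 0.357]
tcp_rot: [-3.14, 0.001, 0.44]
ft_force: [-0.2, -0.7, -0.9]
width: 0.0406
gripper_force: 60.9
```

Request:
drive_tool:
  rows:
    - [1, [0, 0, 0], 0.015]
    - [1, [0, 0, 0], 0.03]
    - [1, [0, 0, 0], 0.045]
    - [1, [0, 0, 0], 0.05]
    - [1, [0, 0, 0], 0.05]

```text
time: 21.85
eef_pos: [0.4258, -0.3414, 0.3571]
tcp_rot: [-3.14, 0.002, 0.129]
ft_force: [-0.1, -1.0, -1.6]
width: 0.0409
gripper_force: 60.9
```

```bash
python3 g.py .426,-.3425,.1295; python3 - <<'E'
from workcell import r
import cv2
a=r.read_camera("scene")["frame"][:,:,::-1]
cv2.imwrite("pics/g5.png",cv2.resize(a[30:270,125:425],None,fx=2.4,fy=2.4,interpolation=cv2.INTER_CUBIC))
E
```

```text
t 21.85 pos [ 0.4258 -0.3414  0.3571] rot [-3.1404e+00  1.5000e-03  1.2920e-01] w 0.0409 gf 60.85654377937317 f [-0.1 -1.  -1.6] q [-0.18  0.32  1.05  1.64 -0.29  1.35 -0.54]
.426,-.3425,.1295 shift [0.0015 0.0054 0.9103] turn 0.0
```

View pics/g5.png

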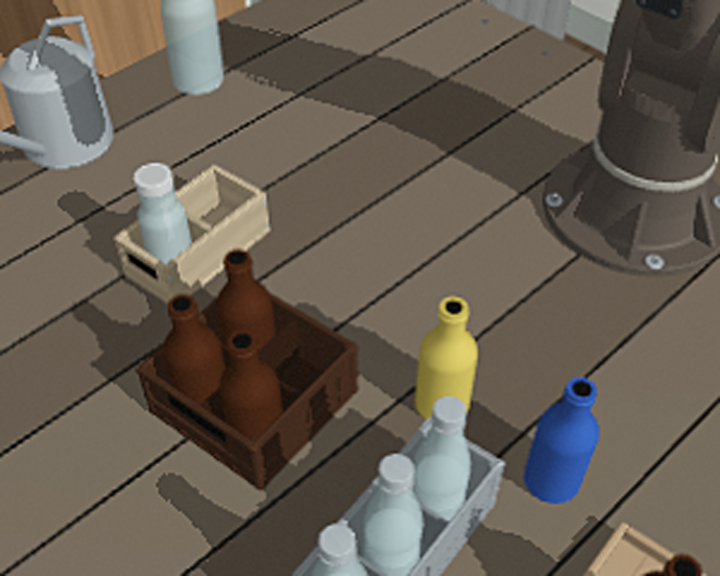

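juice_x hangs upright at (193,50) above the free wooden compartment at (230,200). I lower it.

Request:
drive_tool:
  rows:
    - [1, [0, 0.004, 0.1], 0]
    - [1, [0, 0.004, 0.2], 0]
    - [1, [0, 0.004, 0.33], 0]
    - [1, [0, 0.004, 0.46], 0]
    - [1, [0, 0.004, 0.58], 0]

```text
time: 22.32
eef_pos: [0.4258, -0.3424, 0.2112]
tcp_rot: [-3.141, 0.0, 0.133]
ft_force: [-0.3, -1.1, -1.0]
width: 0.0407
gripper_force: 61.1
```

Request:
drive_tool:
  rows:
    - [1, [0, 0, 0.06], 0]
    - [1, [0, 0, 0.12], 0]
    - [1, [0, 0, 0.18], 0]
    - [1, [0, 0, 0.24], 0]
    - [1, [0, 0, 0.27], 0]

```text
time: 22.73
eef_pos: [0.4254, -0.3421, 0.1437]
tcp_rot: [-3.14, 0.002, 0.132]
ft_force: [0.4, 0.4, -1.6]
width: 0.0407
gripper_force: 61.0
```

Request:
drive_tool:
  rows:
    - [1, [0, 0, 0.02], 0]
    - [1, [0, 0, 0.035], 0]
    - [1, [0, 0, 0.045], 0]
    - [1, [0, 0, 0.045], 0]
    - [1, [0, 0, 0.045], 0]

```text
time: 23.15
eef_pos: [0.4266, -0.3431, 0.135]
tcp_rot: [3.141, -0.001, 0.131]
ft_force: [0.4, -0.8, -2.1]
width: 0.0408
gripper_force: 61.0
```

Request:
drive_tool:
  rows:
    - [1, [0, 0, 0.01], 0]
    - [1, [0, 0, 0.018], 0]
    - [1, [0, 0, 0.022], 0]
    - [1, [0, 0, 0.027], 0]
    - [1, [0, 0, 0.027], 0]

```text
time: 23.57
eef_pos: [0.4268, -0.3434, 0.1292]
tcp_rot: [3.142, -0.002, 0.131]
ft_force: [-2.7, 2.9, 16.9]
width: 0.0405
gripper_force: 61.9
```

Request:
drive_tool:
  rows:
    - [0, [0, 0, -0.004], 0]
    - [-0.2, [0, 0, -0.004], 0]
    - [-0.5, [0, 0, -0.004], 0]
    - [-0.7, [0, 0, -0.004], 0]
    - [-0.7, [0, 0, -0.004], 0]

```text
time: 23.98
eef_pos: [0.4263, -0.3429, 0.1287]
tcp_rot: [-3.141, 0.0, 0.131]
ft_force: [0.9, -0.6, 0.3]
width: 0.0724
gripper_force: 0.0
```

Request:
drive_tool:
  rows:
    - [-0.7, [0, 0, -0.04], 0]
    - [-0.7, [0, 0, -0.15], 0]
    - [-0.7, [0, 0, -0.3], 0]
    - [-0.7, [0, 0, -0.45], 0]
    - [-0.7, [0, 0, -0.56], 0]

```text
time: 24.4
eef_pos: [0.4261, -0.3439, 0.2722]
tcp_rot: [3.14, -0.001, 0.13]
ft_force: [1.1, -1.1, 0.2]
width: 0.0725
gripper_force: 0.0
```

Request:
drive_tool:
  rows:
    - [-0.4, [0.034, -0.136, 0], 0]
    - [-0.4, [0.067, -0.272, 0], 0]
    - [-0.4, [0.1, -0.408, 0], 0]
    - [-0.4, [0.134, -0.544, 0], 0]
    - [-0.4, [0.168, -0.68, 0], 0]

```text
time: 24.82
eef_pos: [0.4455, -0.1677, 0.2693]
tcp_rot: [-3.141, -0.001, 0.13]
ft_force: [1.1, 0.2, -0.1]
width: 0.0599
gripper_force: 0.0
```

Request:
drive_tool:
  rows:
    - [-0.4, [0.034, -0.136, 0], 0]
    - [-0.4, [0.067, -0.272, 0], 0]
    - [-0.4, [0.1, -0.408, 0], 0]
    - [-0.4, [0.134, -0.544, 0], 0]
    - [-0.4, [0.168, -0.68, 0], 0]

```text
time: 25.23
eef_pos: [0.465, 0.0066, 0.2695]
tcp_rot: [-3.141, -0.001, 0.131]
ft_force: [1.1, 0.4, 0.2]
width: 0.0596
gripper_force: 0.0
```

Request:
drive_tool:
  rows:
    - [-0.4, [0.034, -0.136, 0], 0]
    - [-0.4, [0.067, -0.272, 0], 0]
    - [-0.4, [0.1, -0.408, 0], 0]
    - [-0.4, [0.134, -0.544, 0], 0]
    - [-0.4, [0.168, -0.68, 0], 0]

```text
time: 25.65
eef_pos: [0.4845, 0.1808, 0.2695]
tcp_rot: [-3.141, -0.0, 0.131]
ft_force: [1.7, 0.0, 0.0]
width: 0.0598
gripper_force: 0.0
```

Request:
drive_tool:
  rows:
    - [-0.4, [0.034, -0.136, 0], 0]
    - [-0.4, [0.067, -0.272, 0], 0]
    - [-0.4, [0.1, -0.408, 0], 0]
    - [-0.4, [0.134, -0.544, 0], 0]
    - [-0.4, [0.168, -0.675, 0], 0]

```text
time: 26.07
eef_pos: [0.504, 0.3538, 0.2694]
tcp_rot: [-3.141, -0.0, 0.131]
ft_force: [0.8, 0.1, 0.9]
width: 0.0598
gripper_force: 0.0
```

```bash
python3 g.py .4995,.3522,.142; python3 - <<'E'
from workcell import r
import cv2,numpy as np
c=r.read_camera("top");a=c["frame"][:,:,::-1]
cv2.imwrite("pics/g6.png",cv2.resize(a[120:284,170:446],None,fx=2.8,fy=2.8,interpolation=cv2.INTER_CUBIC))
E
```

```text
t 26.07 pos [0.504  0.3538 0.2694] rot [-3.1415e+00 -2.0000e-04  1.3130e-01] w 0.0598 gf 0.0 f [0.8 0.1 0.9] q [-1.28  0.51  0.89  1.61 -0.41  1.22 -1.74]
.4995,.3522,.142 shift [-0.0189  0.0042  0.5096] turn 0.0
```

View pics/g6.png

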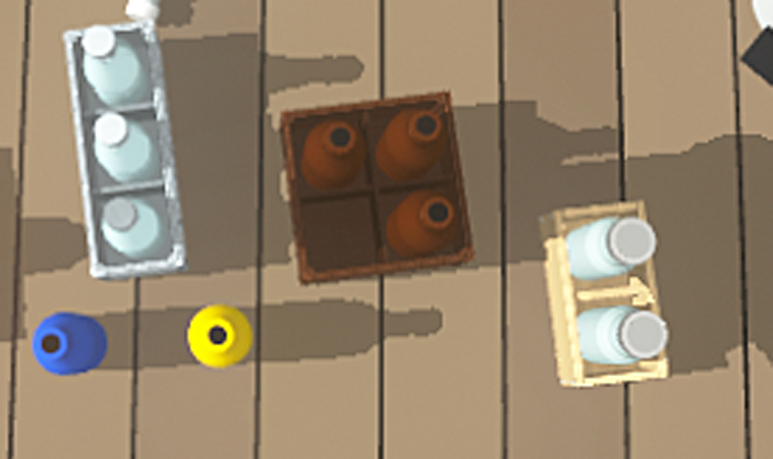

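juice_x stands in the wooden carrier at (642,333) and water_x in the grey carrier at (122,215). The crate compartment at (340,230) is free. Next I fetch the beer bottle.

Request:
drive_tool:
  rows:
    - [-0.4, [-0.019, 0.004, 0.1], 0]
    - [-0.4, [-0.019, 0.004, 0.22], 0]
    - [-0.4, [-0.019, 0.004, 0.36], 0]
    - [-0.4, [-0.019, 0.004, 0.48], 0]
    - [-0.4, [-0.019, 0.004, 0.5], 0]

```text
time: 26.53
eef_pos: [0.497, 0.349, 0.1397]
tcp_rot: [3.138, 0.006, 0.131]
ft_force: [-1.6, -0.4, 0.8]
width: 0.0596
gripper_force: 0.0
```

Request:
drive_tool:
  rows:
    - [-0.2, [0, 0, 0], 0]
    - [0, [0, 0, 0], 0]
    - [0.3, [0, 0, 0], 0]
    - [0.6, [0, 0, 0], 0]
    - [1, [0, 0, 0], 0]

```text
time: 26.95
eef_pos: [0.501, 0.3511, 0.1462]
tcp_rot: [-3.139, -0.003, 0.131]
ft_force: [-0.6, 1.1, 7.8]
width: 0.0266
gripper_force: 59.1
```

Request:
drive_tool:
  rows:
    - [1, [0, 0, 0], 0]
    - [1, [0, 0, 0], 0]
    - [1, [0, 0, 0], 0]

```text
time: 27.2
eef_pos: [0.5011, 0.3511, 0.1462]
tcp_rot: [-3.139, -0.003, 0.131]
ft_force: [-1.3, 0.2, 8.0]
width: 0.027
gripper_force: 59.1
```

```bash
python3 g.py .522,-.0795,.37,.915
```

```text
t 27.2 pos [0.5011 0.3511 0.1462] rot [-3.1393 -0.0033  0.1312] w 0.027 gf 59.09269988536835 f [-1.3  0.2  8. ] q [-1.22  0.61  0.8   1.77 -0.52  0.98 -1.65]
.522,-.0795,.37,.915 shift [-0.1393  1.7164 -0.8995] turn -0.1247
```

Request:
drive_tool:
  rows:
    - [1, [0, 0, -0.05], 0]
    - [1, [0, 0, -0.15], 0]
    - [1, [0, 0, -0.28], 0]
    - [1, [0, 0, -0.42], 0]
    - [1, [0, 0, -0.55], 0]

```text
time: 27.62
eef_pos: [0.4996, 0.3497, 0.2843]
tcp_rot: [-3.142, -0.001, 0.13]
ft_force: [1.0, 0.8, -2.2]
width: 0.0267
gripper_force: 59.4
```

Request:
drive_tool:
  rows:
    - [1, [0, 0, -0.1], 0]
    - [1, [0, 0, -0.2], 0]
    - [1, [0, 0, -0.3], 0]
    - [1, [0, 0, -0.36], 0]
    - [1, [0, 0, -0.36], 0]

```text
time: 28.03
eef_pos: [0.501, 0.3499, 0.3759]
tcp_rot: [-3.139, -0.005, 0.13]
ft_force: [0.2, -0.2, -2.1]
width: 0.0271
gripper_force: 59.7
```

Request:
drive_tool:
  rows:
    - [1, [0, 0.06, 0], 0]
    - [1, [-0.01, 0.16, 0], 0]
    - [1, [-0.02, 0.28, 0], 0]
    - [1, [-0.03, 0.41, 0], 0]
    - [1, [-0.045, 0.54, 0], 0]

```text
time: 28.45
eef_pos: [0.5053, 0.2127, 0.3701]
tcp_rot: [3.141, 0.002, 0.131]
ft_force: [0.1, -0.2, -3.3]
width: 0.0266
gripper_force: 59.5
```

Request:
drive_tool:
  rows:
    - [1, [-0.01, 0.13, 0], 0]
    - [1, [-0.02, 0.26, 0], 0]
    - [1, [-0.03, 0.39, 0], 0]
    - [1, [-0.04, 0.52, 0], 0]
    - [1, [-0.05, 0.64, 0], 0]

```text
time: 28.87
eef_pos: [0.5133, 0.0519, 0.3703]
tcp_rot: [-3.141, 0.002, 0.13]
ft_force: [0.5, -0.5, -3.6]
width: 0.0264
gripper_force: 59.5
```

Request:
drive_tool:
  rows:
    - [1, [-0.01, 0.13, 0], 0]
    - [1, [-0.02, 0.26, 0], 0]
    - [1, [-0.03, 0.38, 0], 0]
    - [1, [-0.04, 0.48, 0], 0]
    - [1, [-0.045, 0.535, 0], 0]

```text
time: 29.28
eef_pos: [0.5191, -0.0837, 0.3706]
tcp_rot: [3.141, 0.002, 0.126]
ft_force: [0.3, -0.2, -2.7]
width: 0.0266
gripper_force: 59.6
```

Request:
drive_tool:
  rows:
    - [1, [0, 0, 0], -0.015]
    - [1, [0, 0, 0], -0.03]
    - [1, [0, 0, 0], -0.045]
    - [1, [0, 0, 0], -0.06]
    - [1, [0, 0, 0], -0.075]

```text
time: 29.7
eef_pos: [0.5196, -0.08, 0.3701]
tcp_rot: [-3.14, 0.002, 0.606]
ft_force: [-0.8, -0.3, -3.5]
width: 0.0264
gripper_force: 59.7
```

Request:
drive_tool:
  rows:
    - [1, [0, 0, 0], -0.015]
    - [1, [0, 0, 0], -0.03]
    - [1, [0, 0, 0], -0.045]
    - [1, [0, 0, 0], -0.05]
    - [1, [0, 0, 0], -0.05]

```text
time: 30.12
eef_pos: [0.5197, -0.0799, 0.3703]
tcp_rot: [-3.14, 0.001, 0.917]
ft_force: [0.9, -0.4, -2.6]
width: 0.0265
gripper_force: 59.7
```

```bash
python3 g.py .522,-.0795,.1442; python3 - <<'E'
from workcell import r
import cv2
a=r.read_camera("scene")["frame"][:,:,::-1]
cv2.imwrite("pics/g7.png",cv2.resize(a[30:270,125:425],None,fx=2.4,fy=2.4,interpolation=cv2.INTER_CUBIC))
E
```

```text
t 30.12 pos [ 0.5197 -0.0799  0.3703] rot [-3.1399e+00  1.0000e-03  9.1720e-01] w 0.0265 gf 59.66933727264404 f [ 0.9 -0.4 -2.6] q [-0.64  0.23  0.88  1.66 -0.18  1.35 -0.39]
.522,-.0795,.1442 shift [0.0078 0.0078 0.9044] turn 0.0
```

View pics/g7.png

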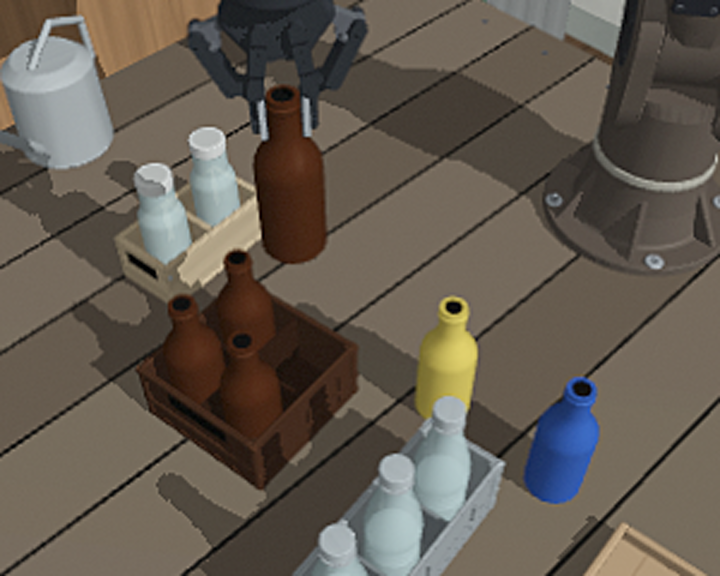

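beer_x hangs upright at (290,175) above the empty crate compartment at (300,365), and both juice bottles stand. I lower it.

Request:
drive_tool:
  rows:
    - [1, [0.006, 0.007, 0.1], 0]
    - [1, [0.006, 0.007, 0.2], 0]
    - [1, [0.006, 0.007, 0.33], 0]
    - [1, [0.006, 0.007, 0.46], 0]
    - [1, [0.006, 0.007, 0.56], 0]

```text
time: 30.58
eef_pos: [0.5217, -0.0791, 0.2287]
tcp_rot: [-3.14, 0.002, 0.914]
ft_force: [1.5, 0.9, -2.1]
width: 0.0268
gripper_force: 59.6
```

Request:
drive_tool:
  rows:
    - [1, [0, 0, 0.06], 0]
    - [1, [0, 0, 0.12], 0]
    - [1, [0, 0, 0.18], 0]
    - [1, [0, 0, 0.24], 0]
    - [1, [0, 0, 0.28], 0]

```text
time: 31.0
eef_pos: [0.5221, -0.0792, 0.1596]
tcp_rot: [-3.14, 0.002, 0.915]
ft_force: [0.1, 1.1, -3.0]
width: 0.0267
gripper_force: 59.6
```

Request:
drive_tool:
  rows:
    - [1, [0, 0, 0.02], 0]
    - [1, [0, 0, 0.035], 0]
    - [1, [0, 0, 0.045], 0]
    - [1, [0, 0, 0.045], 0]
    - [1, [0, 0, 0.045], 0]

```text
time: 31.42
eef_pos: [0.5236, -0.0793, 0.1505]
tcp_rot: [3.141, -0.0, 0.916]
ft_force: [-0.2, 0.0, -2.7]
width: 0.0269
gripper_force: 59.6
```

Request:
drive_tool:
  rows:
    - [1, [0, 0, 0.01], 0]
    - [1, [0, 0, 0.018], 0]
    - [1, [0, 0, 0.024], 0]
    - [1, [0, 0, 0.029], 0]
    - [1, [0, 0, 0.029], 0]

```text
time: 31.83
eef_pos: [0.5238, -0.0794, 0.1442]
tcp_rot: [3.141, -0.002, 0.916]
ft_force: [-4.7, 1.1, 16.8]
width: 0.0264
gripper_force: 62.0
```

Contact is at the expected height, z = 0.144. I release, rise and move clear.

Request:
drive_tool:
  rows:
    - [0.2, [0, 0, -0.004], 0]
    - [0, [0, 0, -0.004], 0]
    - [-0.2, [0, 0, -0.004], 0]
    - [-0.4, [0, 0, -0.004], 0]
    - [-0.4, [0, 0, -0.004], 0]

```text
time: 32.25
eef_pos: [0.5233, -0.0792, 0.1437]
tcp_rot: [-3.142, 0.0, 0.916]
ft_force: [-0.2, 0.2, -0.1]
width: 0.0595
gripper_force: 0.0
```

Request:
drive_tool:
  rows:
    - [-0.4, [0, 0, -0.04], 0]
    - [-0.4, [0, 0, -0.15], 0]
    - [-0.4, [0, 0, -0.3], 0]
    - [-0.4, [0, 0, -0.45], 0]
    - [-0.4, [0, 0, -0.6], 0]

```text
time: 32.67
eef_pos: [0.5227, -0.0797, 0.2961]
tcp_rot: [3.142, 0.001, 0.915]
ft_force: [0.3, 0.4, -0.3]
width: 0.0596
gripper_force: 0.0
```

Request:
drive_tool:
  rows:
    - [-0.4, [0, 0, -0.1], 0]
    - [-0.4, [0, 0, -0.25], 0]
    - [-0.4, [0, 0, -0.3], 0]
    - [-0.4, [0, 0, -0.3], 0]
    - [-0.4, [0, 0, -0.3], 0]

```text
time: 33.08
eef_pos: [0.5234, -0.0794, 0.3696]
tcp_rot: [3.141, -0.001, 0.916]
ft_force: [-0.4, 0.5, -0.9]
width: 0.0598
gripper_force: 0.0
```

```bash
python3 g.py; python3 - <<'E'
from workcell import r
import cv2
a=r.read_camera("scene")["frame"][:,:,::-1]
cv2.imwrite("pics/g8.png",cv2.resize(a,(800,600),interpolation=cv2.INTER_CUBIC))
E
```

```text
t 33.08 pos [ 0.5234 -0.0794  0.3696] rot [ 3.1406e+00 -1.3000e-03  9.1620e-01] w 0.0598 gf 0.0 f [-0.4  0.5 -0.9] q [-0.64  0.23  0.89  1.65 -0.19  1.34 -0.38]
```

View pics/g8.png

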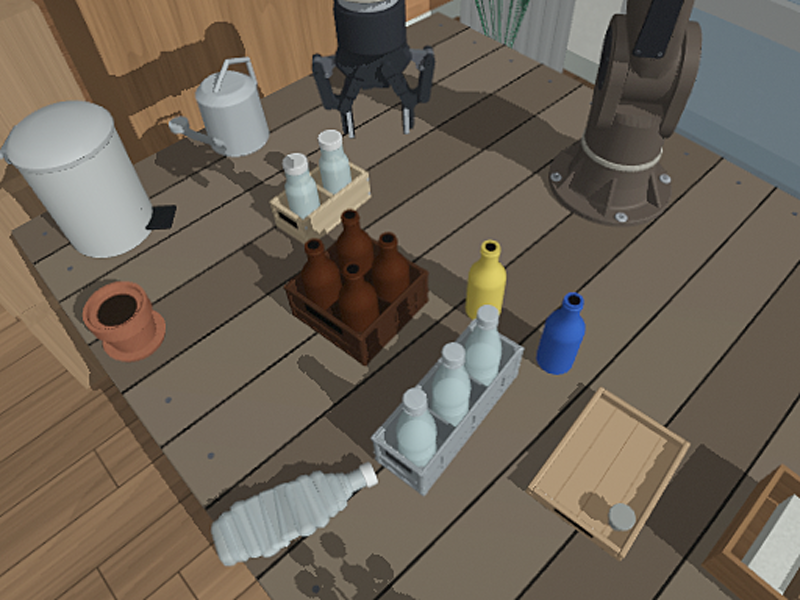

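The four beers stand in the crate at (355,270), the three waters in the grey carrier at (450,385) and the two juices in the wooden carrier at (317,180). The stopper is untouched at (622,517) and the gripper is clear of everything, so I hand the job in.

```bash
python3 -c "
from workcell import r
print(r.close_job())"
```

```text
the job is handed in; nothing more can be done
None
```

I moved all three misplaced bottles into their own carriers and handed the job in at about 33 s; the last picture shows every bottle upright and the stopper where it was, but no verdict came back.

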